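Clear the spent cap and filter from a sample carousel

ROBOT

A 6-joint arm with a two-finger parallel gripper is mounted at the origin on the work surface. World frame = base frame: x ahead of the robot, y to its left, z up, the work surface at z = 0. Lengths are in m, angles in degrees, forces in N, time in s.
With the tool pointing down it reaches from about 0.4 to 0.825 m from the base axis. Payload 7 kg.
Tool frame: the origin (TCP) lies midway between the tips of the shut fingers; the grasp point (between the pads) lies r.grip_depth behind it (r.grip_depth is the distance from the TCP to the grasp point, in m); z points along the fingers, y is the line along which they close (so a half turn about z gives the same grasp; the last joint's range is limited). The gripper opens to 88 mm and grips with 3 to 60 N. Pads are 19 mm wide; open, the fingers measure 130 mm over their backs; the gripper's body (78 mm by 193 mm) begins 47 mm behind the grasp point.
Start: joints at [93.054, 20.546, 0.682, 0, -70.136, -16.507], TCP at [0.157, 0.656, 0.227] pointing down, gripper open.
Joint ranges: [-176.03, 176.03], [-82.01, 121.73], [-58.28, 71.71], [-173.87, 95.51], [-174.79, -0.11], [-173.66, 173.66]. Speed limits (degrees/s): [136.94, 136.94, 172.46, 180, 180, 180].

INTERFACE

Orientations are given as [roll, pitch, yaw] about the fixed x, y, z axes, in that order (R = Rz(yaw) Ry(pitch) Rx(roll)).
In Python, from plant import r gives the robot as it stands.
- The arm moves only by the tool drive_effector, called by a JSON object that holds its "op" and its "data". Schema: {"type":"object","properties":{"offsets":{"type":"array","items":{"type":"number"},"minItems":6,"maxItems":72},"jaw":{"type":"number"},"squeeze":{"type":"number"},"only":{"type":"string"},"quiet":{"type":"boolean"},"lines":{"type":"string"}},"required":["offsets"],"additionalProperties":false}. offsets is one flat list of numbers that holds 1 to 12 rows one after another, with no inner brackets; each row has 6 numbers: dx, dy, dz in m, then a rotation vector rx, ry, rz in degrees; each row is the pose to reach, as a shift and turn from the pose commanded when the call began, along the tool's axes at that moment; what a row does not reach only later rows make up. A row lasts 1/12 s, in which the tool goes at most 0.0417 m and 7.16 degrees, less where a joint would pass 70% of its speed; a pose out of reach is approached as far as the arm can. jaw is the finger opening in m, set as the call begins (left out keeps the last). The fingers move at their own pace and stop on an object; squeeze is the grip in N (left out, the last holds). Time passes only in rows, so rows that do not move let the fingers close. The tool returns the time, the measured TCP pose, the force, the opening and the grip force at its end. only (a regular expression) keeps the lines of the reply that match it, lines (a string "A,B") keeps lines A to B, and quiet returns only ok. Input that does not fit is refused with a message, and nothing moves.
- r.get_state(): the state, without advancing time (a new reading comes with each control period).
- r.capture(name): name is "side" or "top" or "wrist"; returns a dict with "frame" (400x640x3 uint8, red, green, blue), "z_map" (400x640 float32, m along the optical axis (not along the pixel's ray), 0 where there is no reading), "fx", "fy", "cx", "cy" (pixels), "cam_to_world" (4x4, takes a point from camera to world coordinates). Camera axes: x right, y down, z forward; pixel columns grow to the right and rows downward; lengths in m; the calibration is good to about 2 mm. A picture is of the moment at which its call begins.
- r.close_job(): hands the job in; it is judged then, once.
The state is a dict: "time_s": time; "joints": joint angles; "qd": joint speeds; "joint_torque": joint torques, N m; "tcp_pos": TCP position; "eef_rot": TCP orientation; "contact_force": force on the tool from outside, world axes, zero at the start; "moment": the same for the moment, N m; "gripper_width": finger opening in m; "gripper_force": force on a finger pad.
Only numpy, scipy, OpenCV 4.12 (cv2) and the standard library are available. Lean on these libraries where they do the work, as an engineer would, in place of code of your own. Each camera call takes 0.05 s, during which the arm holds its last target. There are 200 camera calls.

TASK

Somebody left rubbish on the sample carousel under its clear hood. First take the orange cap, which stands just inside the open front, out to the yellow bin; then bring the white-and-blue spent filter to the open front by turning the red-handled wheel the one or two whole turns it takes, whichever way is shorter, and bin the filter too. Leave the wheel on a whole turn (within about a twelfth of a turn), the amber vials standing on their stations and the solvent bottle where it is.

Things in the scene. Friction and masses are not known exactly. Their poses are not given: they have to be found in the camera images.
- mouth (a point): Fixed point on the turntable's surface, 60 mm above the bench, at the station standing in the hood's open front. Its x axis points straight into the unit (turntable centre 80 mm on), z up; the unit's yaw varies. Base front edge at x = -50 mm in this frame, turntable edge at x = -35 mm.
- hood_edge (a point): Middle of the hood roof's front edge, on its underside: 20 mm out from the mouth point and 66 mm above the turntable, so a thing on the station is wholly under the roof. Same axes as mouth. Roof 4 mm thick, fixed. The front below it is fully open between the side walls at y = +-123 mm: reach in from the robot's side with the fingers slanting about 45 degrees.
- unit: Sample carousel, fixed; origin on the bench under the turntable's axis, front at -x. Dark base 270 x 270 mm, 48 mm high; aluminium turntable, 230 mm diameter, surface 60 mm above the bench; over it a clear hood with walls at both sides and the back, open in front, top 130 mm above the bench; gearbox with handwheel beside it, to the right as the robot sees it.
- deck_centre (a point): Point on the turntable's axis at its surface, 60 mm above the bench. Six stations (grey discs, 46 mm) lie every 60 degrees on a circle of 80 mm radius about it; a black hub of 36 mm diameter stands 10 mm high at the centre. Loose things ride along on the turntable by friction.
- carousel (a joint): Angle of the turntable (rad), 0 at the start with a station exactly at the mouth, positive counter-clockwise seen from above. Geared to the wheel: always wheel / 6.
- wheel (a joint): Angle of the level handwheel (rad), 0 at the start, positive counter-clockwise seen from above; turns three turns either way against light friction (a few N at the handle) and stays where it is left. One whole turn (6.283) moves the turntable one station (60 degrees) in the same sense.
- wheel_axis (a point): Fixed point on the handwheel's upright axis, 115 mm above the bench, level with the middle of the red handle. Wheel: black disc, 112 mm diameter, top 92 mm above the bench, steel hub of 32 mm diameter up to 98 mm, on a gearbox 120 x 120 x 72 mm. The axis is 82 mm from the outside of the hood's side wall, whose top is 130 mm above the bench.
- crank_grip (a point): Middle of the wheel's red upright handle: a cylinder of 20 mm diameter, 40 mm tall, 93 to 133 mm above the bench, 42 mm from the wheel's axis, at the start on the robot's side of it. It spins freely about its own upright axis, so a gripper pinching it can keep its yaw while going round the circle.
- cap: Spent orange bottle cap, solid round, 36 mm diameter, 28 mm tall, about 25 g, standing loose on the station at the mouth. Origin: centre of its underside.
- filter: Spent filter cartridge, about 30 g: white body 34 mm diameter, 22 mm tall with a blue band, on top a blue spigot 21 mm diameter and 10 mm tall (32 mm in all). It stands loose on a station one or two places from the mouth, to either side. Origin: centre of its underside.
- vial_a: Good sample vial: amber glass, white cap, 23 mm diameter, 46 mm tall, 30 g, standing loose on another station of the turntable. Origin: centre of its underside.
- vial_b: Good sample vial: amber glass, white cap, 23 mm diameter, 46 mm tall, 30 g, standing loose on another station of the turntable. Origin: centre of its underside.
- vial_c: Good sample vial: amber glass, white cap, 23 mm diameter, 46 mm tall, 30 g, standing loose on another station of the turntable. Origin: centre of its underside.
- bin_in (a point): Centre of the inner floor (4 mm above the bench) of the fixed yellow open waste bin on the robot's left: outside 160 (x) x 140 (y) mm, 90 mm high, walls 4 mm; x and y axes along its sides.
- bottle: Clear solvent bottle with a blue cap, 64 mm diameter, 110 mm tall, standing on the bench to the right of the wheel. Origin: centre of its underside.

How it is judged:
By the outcome, as a careful person would: the job done as asked, in the order asked, and still so for the second after the job is handed in, with the robot touching nothing.
It also fails if it takes over 72 s, if anything falls off the work surface, if the arm or the gripper's body presses on something with over 40 N, if the wrist force passes 120 N, or if a joint passes its speed limit or range.

## Working session

There is one attempt and no reset: what is moved stays moved. The work goes in short steps, Python scripts to look and compute and a tool call to move; the robot and the scene stay as the last step left them, time stands still between calls to the robot, and variables do not carry over. Pictures are saved under pics/ and viewed, at most 10 in all, crops included, and the job is handed in when it is done.

```bash
ls; mkdir -p pics; python3 - <<'E'
from plant import r
import cv2,numpy as np
for n in("top","side"):
    c=r.capture(n); cv2.imwrite(f"pics/{n}0.png",c["frame"][:,:,::-1]); np.savez(f"{n}0.npz",**c)
    print(n,c["fx"],c["cx"],c["cy"],np.round(c["cam_to_world"],3).tolist())
s=r.get_state();print(s,r.grip_depth)
E
```

```text
pics
plant.py
top 450.760354098554 321.17784824277965 200.3695526955536 [[0.011, -0.981, 0.192, 0.361], [-1.0, -0.008, 0.014, -0.03], [-0.012, -0.192, -0.981, 1.396], [0.0, 0.0, 0.0, 1.0]]
side 394.7365795677478 321.31906832404684 201.27009920328564 [[0.831, -0.297, 0.471, 0.156], [-0.557, -0.438, 0.706, -0.646], [-0.003, -0.849, -0.529, 0.604], [0.0, 0.0, 0.0, 1.0]]
{'time_s': 0.1, 'joints': array([ 9.30547083e+01,  2.05877540e+01,  6.39631785e-01, -1.75470124e-02,
       -7.01345191e+01, -1.65059776e+01]), 'qd': array([-0.01328194, -0.08252848,  0.10390553, -0.01434609,  0.03022932,
       -0.01316623]), 'joint_torque': array([-1.05126692e-03, -5.84159374e+01,  2.93751580e+01,  7.01555014e+00,
        1.01749896e-02, -4.35217908e-05]), 'tcp_pos': array([0.15695286, 0.65606328, 0.22571681]), 'eef_rot': array([ 1.79916077e+02, -7.66539202e-03, -1.34572382e+01]), 'contact_force': array([-0.7360726 , -0.20300809,  0.12278025]), 'moment': array([ 0.00456472, -0.00580025,  0.01320033]), 'gripper_force': 0.0, 'gripper_width': 0.08778478328317102} 0.0188
```

View pics/top0.png

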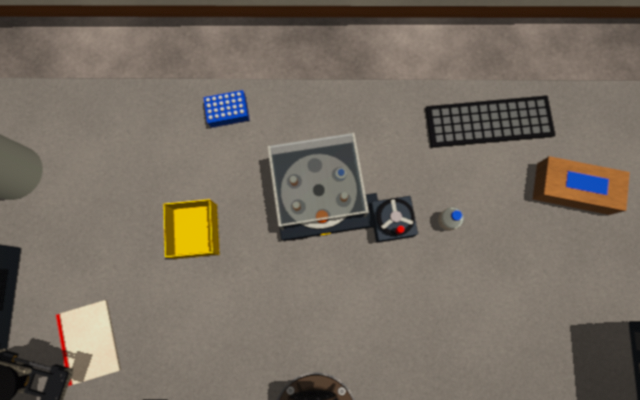

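View pics/side0.png

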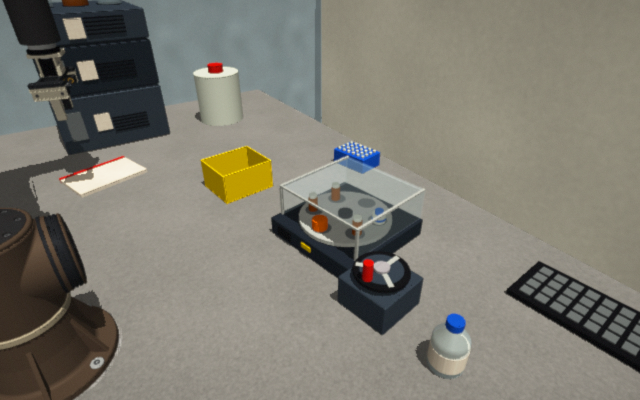

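Top view: cap at (322,216), filter with blue at (340,173), two stations to the right and back, so two clockwise turns. Red handle is at (400,230), wheel at about (396,217), bin at (190,229), bottle at (456,215). Next I'll measure and look closer.

```bash
cat > h.py <<'E'
import numpy as np,cv2
def ray(c,u,v,z):
    M=c["cam_to_world"];d=M[:3,:3]@np.array([(u-c["cx"])/c["fx"],(v-c["cy"])/c["fy"],1]);o=M[:3,3]
    return o+d*(z-o[2])/d[2]
def proj(c,p):
    q=np.linalg.inv(c["cam_to_world"])@np.append(p,1); return np.array([c["fx"]*q[0]/q[2]+c["cx"],c["fy"]*q[1]/q[2]+c["cy"]])
def cloud(c):
    v,u=np.mgrid[:400,:640];z=c["z_map"];P=np.stack([(u-c["cx"])/c["fx"]*z,(v-c["cy"])/c["fy"]*z,z],-1)
    return P@c["cam_to_world"][:3,:3].T+c["cam_to_world"][:3,3]
E
python3 - <<'E'
from h import *
for n in("top","side"):
    c=dict(np.load(f"{n}0.npz"));f=c["frame"].astype(int);R,G,B=f[...,0],f[...,1],f[...,2]
    P=cloud(c)
    def rep(nm,m,z,box):
        k=np.zeros_like(m);k[box[1]:box[3],box[0]:box[2]]=m[box[1]:box[3],box[0]:box[2]]
        v,u=np.nonzero(k)
        if len(u)==0: print(nm,"none");return
        print(n,nm,len(u),u.mean().round(1),v.mean().round(1),ray(c,u.mean(),v.mean(),z).round(4),np.median(P[k],0).round(3))
    if n=="top":
        bx=(260,130,370,245)
        rep("cap",(R>150)&(G<120)&(B<90),.085,bx); rep("filt",(B>R+40)&(B>90),.09,bx)
        rep("handle",(R>150)&(G<60),.133,(380,190,420,245)); rep("btl",(B>R+60),.11,(430,200,480,240))
        yel=(R>150)&(G>120)&(B<80); rep("bin",yel,.04,(150,190,225,265)); rep("label",yel,.03,(300,225,350,245))
        for v in range(150,240,4): print(v,P[v,319].round(3), f[v,319], end=' | ')
        cv2.imwrite("pics/topz.png",cv2.resize(c["frame"][125:250,255:425,::-1],None,fx=4.6,fy=4.6,interpolation=cv2.INTER_CUBIC))
    else:
        bx=(270,150,425,270)
        rep("cap",(R>150)&(G<120)&(B<60),.074,bx); rep("filt",(B>R+40)&(B>90),.085,(360,200,400,230)); rep("handle",(R>150)&(G<60),.113,(350,250,385,290))
E
```

```text
top cap 14 322.2 216.6 [ 0.5679 -0.0153  0.085 ] [ 0.562 -0.017  0.132]
top filt 27 340.6 171.7 [ 0.7032 -0.0688  0.09  ] [ 0.692 -0.069  0.131]
top handle 32 400.5 228.5 [ 0.5284 -0.2365  0.133 ] [ 0.528 -0.236  0.134]
top btl 80 456.5 214.9 [ 0.5724 -0.4021  0.11  ] [ 0.572 -0.401  0.111]
top bin 1944 190.1 229.7 [0.5312 0.3862 0.04  ] [0.534 0.394 0.005]
top label 3 323.0 234.0 [ 0.523  -0.0176  0.03  ] [ 0.523 -0.018  0.034]
150 [ 0.76  -0.004  0.124] [56 60 62] | 154 [ 0.746 -0.004  0.129] [105 106 100] | 158 [ 0.734 -0.005  0.129] [120 119 112] | 162 [ 0.721 -0.005  0.132] [89 91 88] | 166 [ 0.709 -0.005  0.133] [91 90 87] | 170 [ 0.697 -0.005  0.133] [103 102  98] | 174 [ 0.685 -0.005  0.132] [126 123 115] | 178 [ 0.675 -0.005  0.125] [125 122 114] | 182 [ 0.661 -0.006  0.135] [124 122 113] | 186 [ 0.649 -0.006  0.134] [53 54 52] | 190 [ 0.637 -0.006  0.133] [54 54 52] | 194 [ 0.627 -0.006  0.128] [56 57 54] | 198 [ 0.615 -0.006  0.129] [126 126 116] | 202 [ 0.602 -0.006  0.136] [126 126 115] | 206 [ 0.591 -0.006  0.13 ] [126 125 115] | 210 [ 0.579 -0.007  0.135] [118  95  79] | 214 [ 0.568 -0.007  0.129] [148  88  41] | 218 [ 0.556 -0.007  0.132] [169 141 114] | 222 [ 0.553 -0.006  0.076] [109  67  47] | 226 [ 0.544 -0.006  0.056] [193 186 171] | 230 [ 0.533 -0.006  0.045] [36 40 46] | 234 [ 0.521 -0.006  0.045] [42 36 23] | 238 [ 0.514 -0.005  0.001] [130 122 111] | side cap 135 348.5 249.4 [ 0.5681 -0.1314  0.074 ] [ 0.533 -0.234  0.127]
side filt 63 379.0 212.9 [ 0.7023 -0.0735  0.085 ] [ 0.659 -0.118  0.129]
side handle 145 368.5 268.5 [ 0.5346 -0.2345  0.113 ] [ 0.527 -0.245  0.126]
```

View pics/topz.png

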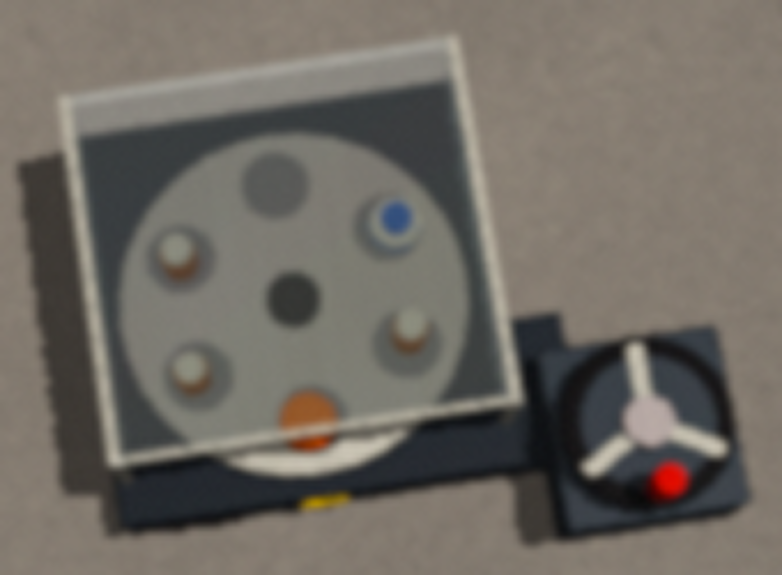

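```bash
cat > fit.py <<'E'
from h import *
from scipy.optimize import least_squares
c=dict(np.load("top0.npz"))
pt=lambda u,v,z: ray(c,255+(u+.5)/4.6-.5,125+(v+.5)/4.6-.5,z)
obs=[((293,299),.07,(0,0)),((275,186),.06,(80,0)),((115,465),.13,(-100,127)),((520,402),.13,(-100,-127)),((118,530),.048,(-135,135))]
O=np.array([pt(*o[0],o[1])[:2] for o in obs]);U=np.array([o[2] for o in obs])/1e3
def T(p,q): a=p[2];return np.array(p[:2])+np.asarray(q)@np.array([[np.cos(a),np.sin(a)],[-np.sin(a),np.cos(a)]])
s=least_squares(lambda p:(T(p,U)-O).ravel(),[.65,0,.15]).x
if __name__=="__main__":
    print("unit",s[:2],np.degrees(s[2]));print("res mm",((T(s,U)-O)*1e3).round(1).tolist())
    print("mouth",T(s,(-.08,0)),"captop",pt(309,415,.088)); print("filter top",pt(397,217,.092),"st",T(s,(.04,-.0693)))
    a=pt(650,418,.098);h=pt(670,481,.133);d=(h-a)[:2];print("axis",a,"handle",h,np.hypot(*d),np.degrees(np.arctan2(-d[1],-d[0])))
    R=np.array([[np.cos(s[2]),np.sin(s[2])],[-np.sin(s[2]),np.cos(s[2])]]);print("axis in unit",R@(a[:2]-s[:2]))
    from numpy import array
E
python3 fit.py
```

```text
unit [ 0.6535933  -0.00296473] 9.090085273338188
res mm [[1.2, -0.5], [1.0, -1.0], [1.2, 2.0], [-0.2, 0.7], [-3.2, -1.2]]
mouth [ 0.57459801 -0.01560371] captop [ 0.57265253 -0.0139962   0.088     ]
filter top [ 0.70252748 -0.06974542  0.092     ] st [ 0.70403946 -0.06507492]
axis [ 0.57102835 -0.22982194  0.098     ] handle [ 0.52643832 -0.23582716  0.133     ] 0.044992591094689754 7.67022184393004
axis in unit [-0.11736857 -0.21096394]
```

```bash
cat >> h.py <<'E'
from scipy.spatial.transform import Rotation as Ro
YAW=9.1; MOUTH=np.array([.5735,-.0155,.060])
def unit(v): return Ro.from_euler('z',YAW,degrees=True).apply(v)
def slant(a=45): # x fwd-up, y = -unit y, z fwd-down
    s,c_=np.sin(np.radians(a)),np.cos(np.radians(a)); 
    return Ro.from_euler('z',YAW,degrees=True)*Ro.from_matrix(np.array([[s,0,c_],[0,-1,0],[c_,0,-s]]))
def down(yaw): return Ro.from_euler('xyz',[180,0,yaw],degrees=True)
def delta(pos,rot,st=None):
    from plant import r
    s=st or r.get_state(); R0=Ro.from_euler('xyz',s["eef_rot"],degrees=True)
    d=R0.inv().apply(np.array(pos)-s["tcp_pos"]); w=(R0.inv()*rot).as_rotvec(degrees=True)
    print("delta",d.round(4).tolist(),w.round(2).tolist(),"tcp",s["tcp_pos"].round(4),s["eef_rot"].round(1),"j",s["joints"].round(0),"t",round(s["time_s"],2))
E
python3 - <<'E'
from h import *
G=MOUTH+unit([.0083,0,.010]);print(G)
delta(G-.13*slant().as_matrix()[:,2],slant())
E
```

```text
[ 0.58169553 -0.01418729  0.07      ]
delta [0.4842, 0.5882, 0.0647] [8.94, 44.41, -21.35] tcp [0.157  0.6561 0.2257] [179.9  -0.  -13.5] j [ 93.  21.   1.  -0. -70. -17.] t 0.1
```

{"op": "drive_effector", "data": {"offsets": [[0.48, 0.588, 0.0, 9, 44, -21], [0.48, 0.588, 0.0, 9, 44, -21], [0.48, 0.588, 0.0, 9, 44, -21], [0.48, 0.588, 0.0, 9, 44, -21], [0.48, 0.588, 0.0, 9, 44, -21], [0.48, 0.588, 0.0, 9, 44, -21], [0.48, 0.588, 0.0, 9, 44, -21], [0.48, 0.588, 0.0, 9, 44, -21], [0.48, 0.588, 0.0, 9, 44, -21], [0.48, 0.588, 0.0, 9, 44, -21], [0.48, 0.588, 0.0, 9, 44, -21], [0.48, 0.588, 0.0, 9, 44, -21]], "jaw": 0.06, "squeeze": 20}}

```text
refused: offsets[0]: [0.48, 0.588, 0.0, 9, 44, -21] is not of type 'number' (schema: type "number"). Nothing was moved.
```

The call was refused and nothing moved: it wants one flat list, 6 numbers to a row, no inner brackets. Same move again in that form.

{"op": "drive_effector", "data": {"offsets": [0.48, 0.588, 0.0, 9, 44, -21, 0.48, 0.588, 0.0, 9, 44, -21, 0.48, 0.588, 0.0, 9, 44, -21, 0.48, 0.588, 0.0, 9, 44, -21, 0.48, 0.588, 0.0, 9, 44, -21, 0.48, 0.588, 0.0, 9, 44, -21, 0.48, 0.588, 0.0, 9, 44, -21, 0.48, 0.588, 0.0, 9, 44, -21, 0.48, 0.588, 0.0, 9, 44, -21, 0.48, 0.588, 0.0, 9, 44, -21, 0.48, 0.588, 0.0, 9, 44, -21, 0.48, 0.588, 0.0, 9, 44, -21], "jaw": 0.06, "squeeze": 20}}

```text
time_s: 1.1
tcp_pos: [0.3608, 0.2844, 0.3249]
eef_rot: [179.7, -43.2, 8.5]
contact_force: [0.2, 1.4, 0.4]
gripper_width: 0.06
gripper_force: 0.0
```

```bash
python3 - <<'E'
from h import *
G=MOUTH+unit([.0083,0,.010])
delta(G-.13*slant().as_matrix()[:,2],slant())
E
```

```text
delta [-0.0514, 0.3281, 0.1768] [0.69, 1.83, -0.42] tcp [0.3608 0.2844 0.3249] [179.7 -43.2   8.5] j [ 94. -21. -58.  51. -61. -24.] t 1.1
```

{"op": "drive_effector", "data": {"offsets": [-0.05, 0.328, 0.177, 1, 2, 0, -0.05, 0.328, 0.177, 1, 2, 0, -0.05, 0.328, 0.177, 1, 2, 0, -0.05, 0.328, 0.177, 1, 2, 0, -0.05, 0.328, 0.177, 1, 2, 0, -0.05, 0.328, 0.177, 1, 2, 0]}}

```text
time_s: 1.6
tcp_pos: [0.4608, 0.1358, 0.3522]
eef_rot: [-179.2, -43.3, 8.5]
contact_force: [0.5, -0.0, 0.1]
gripper_width: 0.0599
gripper_force: 0.0
```

```bash
python3 - <<'E'
from h import *
G=MOUTH+unit([.0083,0,.010])
delta(G-.13*slant().as_matrix()[:,2],slant())
E
```

```text
delta [-0.1264, 0.1691, 0.14] [-0.37, 1.74, -0.45] tcp [0.4608 0.1358 0.3522] [-179.2  -43.3    8.5] j [ 56. -28. -58.  51. -40.   8.] t 1.6
```

{"op": "drive_effector", "data": {"offsets": [-0.126, 0.169, 0.14, 0, 2, 0, -0.126, 0.169, 0.14, 0, 2, 0, -0.126, 0.169, 0.14, 0, 2, 0, -0.126, 0.169, 0.14, 0, 2, 0, -0.126, 0.169, 0.14, 0, 2, 0, -0.126, 0.169, 0.14, 0, 2, 0, -0.126, 0.169, 0.14, 0, 2, 0, -0.126, 0.169, 0.14, 0, 2, 0]}}

```text
time_s: 2.27
tcp_pos: [0.5133, -0.0647, 0.2321]
eef_rot: [-176.7, -44.1, 8.4]
contact_force: [1.1, 0.7, -1.3]
gripper_width: 0.0598
gripper_force: 0.0
```

```bash
python3 - <<'E'
from h import *
G=MOUTH+unit([.0083,0,.010])
delta(G-.13*slant().as_matrix()[:,2],slant());delta(G,slant())
E
```

```text
delta [-0.0609, -0.0366, 0.0408] [-2.79, 0.86, -0.5] tcp [ 0.5133 -0.0647  0.2321] [-176.7  -44.1    8.4] j [ 14. -15. -58.  16.  -3.  69.] t 2.27
delta [-0.059, -0.0303, 0.1706] [-2.79, 0.86, -0.5] tcp [ 0.5133 -0.0647  0.2321] [-176.7  -44.1    8.4] j [ 14. -15. -58.  16.  -3.  69.] t 2.27
```

{"op": "drive_effector", "data": {"offsets": [-0.06, -0.03, 0.07, -3, 1, 0, -0.06, -0.03, 0.07, -3, 1, 0, -0.06, -0.03, 0.07, -3, 1, 0, -0.06, -0.03, 0.07, -3, 1, 0, -0.06, -0.03, 0.07, -3, 1, 0, -0.06, -0.03, 0.07, -3, 1, 0]}}

```text
time_s: 2.77
tcp_pos: [0.4897, -0.0732, 0.1756]
eef_rot: [-176.1, -43.0, 8.6]
contact_force: [0.5, -0.4, 0.3]
gripper_width: 0.0599
gripper_force: 0.0
```

```bash
python3 - <<'E'
from h import *
G=MOUTH+unit([.0083,0,.010])
delta(G-.1*slant().as_matrix()[:,2],slant());delta(G,slant())
E
```

```text
delta [-0.0025, -0.0408, 0.0482] [-3.54, 1.97, -0.44] tcp [ 0.4897 -0.0732  0.1756] [-176.1  -43.     8.6] j [ 14. -12. -58.   0.  -0.  86.] t 2.77
delta [0.0009, -0.0346, 0.1479] [-3.54, 1.97, -0.44] tcp [ 0.4897 -0.0732  0.1756] [-176.1  -43.     8.6] j [ 14. -12. -58.   0.  -0.  86.] t 2.77
```

{"op": "drive_effector", "data": {"offsets": [0, -0.035, 0.05, -3.5, 2, 0, 0, -0.035, 0.05, -3.5, 2, 0, 0, -0.035, 0.05, -3.5, 2, 0, 0, -0.035, 0.05, -3.5, 2, 0, 0, -0.035, 0.05, -3.5, 2, 0, 0, -0.035, 0.05, -3.5, 2, 0]}}

```text
time_s: 3.27
tcp_pos: [0.4918, -0.0727, 0.1775]
eef_rot: [-176.1, -43.0, 8.6]
contact_force: [0.1, -0.0, -0.5]
gripper_width: 0.06
gripper_force: 0.0
```

```bash
python3 - <<'E'
from h import *
G=MOUTH+unit([.0083,0,.010])
delta(G,slant())
E
```

```text
delta [-0.002, -0.0345, 0.1479] [-3.53, 1.96, -0.43] tcp [ 0.4918 -0.0727  0.1775] [-176.1  -43.     8.6] j [ 14. -12. -58.   1.  -0.  85.] t 3.27
```

```bash
cat > ik.py <<'E'
from h import *
rz=lambda a:Ro.from_euler('z',a,degrees=True);ry=lambda a:Ro.from_euler('y',a,degrees=True);rx=lambda a:Ro.from_euler('x',a,degrees=True)
# arm plane x-z, q2 tilts forward (about +y), forearm along x pitched down q2-q3, roll q4 about forearm (right = +), bend q5
def fk(q,p):
    a,d,h,L1,e,L2,Lt=p
    A=rz(q[0]);B=A*ry(q[1]);C=A*ry(q[1]-q[2]);D=C*rx(-q[3])*ry(-q[4])
    return A.apply([a,d,h])+B.apply([0,0,L1])+C.apply([L2,0,e])+D.apply([Lt,0,0]),D.apply([1,0,0]),D
E
cat > fitk.py <<'E'
from ik import *
from plant import r
s=r.get_state();np.set_printoptions(suppress=True)
data=[([93.0547,20.5878,.6396,-.0175,-70.1345,-16.506],[.15695,.65606,.22572],[179.916,0,-13.457],1),
([94,-21,-58,51,-61,-24],[.3608,.2844,.3249],[179.7,-43.2,8.5],.15),([56,-28,-58,51,-40,8],[.4608,.1358,.3522],[-179.2,-43.3,8.5],.15),
([14,-15,-58.2,16,-3,69],[.5133,-.0647,.2321],[-176.7,-44.1,8.4],.15),(s["joints"],s["tcp_pos"],s["eef_rot"],1)]
for q,x,e,w in data: 
    z=Ro.from_euler('xyz',e,degrees=True).apply([0,0,1]); print(z.round(3),fk(q,[0]*7)[1].round(3))
f=lambda p:np.concatenate([(fk(q,p)[0]-x)*w for q,x,e,w in data]+[[1e-3*p[0],1e-3*p[4]]])
from scipy.optimize import least_squares
o=least_squares(f,[0,-.19,.3,.4,0,.4,.2]);print(o.x.round(4),(f(o.x)*1e3).round(1))
E
python3 fitk.py
```

```text
[-0.    -0.001 -1.   ] [-0.    -0.001 -1.   ]
[ 0.678  0.096 -0.729] [ 0.674  0.103 -0.731]
[ 0.676  0.115 -0.728] [ 0.672  0.103 -0.733]
[ 0.679  0.158 -0.717] [ 0.676  0.154 -0.72 ]
[ 0.663  0.169 -0.729] [ 0.663  0.169 -0.729]
[ 0.107  -0.1911  0.3692  0.4344 -0.1008  0.4483  0.2995] [ -0.6  -0.5   2.9   2.2   1.2 -17.9   5.   -1.8 -19.6  -2.9  -2.   -5.9
   0.4   0.8   3.6   0.1  -0.1]
```

```bash
sed -i 's/a,d,h,L1,e,L2,Lt=p/a,d,h,L1,e,L2,Lt,d2=p/; s/D.apply(\[Lt,0,0\])/D.apply([Lt,d2,0])/' ik.py; sed -i "s/\[0\]\*7/[0]*8/; s/\.2\]);print/.2,-.1]);print/" fitk.py; python3 fitk.py | tail -3
```

```text
[ 0.663  0.169 -0.729] [ 0.663  0.169 -0.729]
[-0.0055  0.0035  0.2012  0.6062 -0.0001  0.4678  0.3832 -0.1952] [-0.1 -0.  -0.  -0.   0.7  0.2  0.4 -0.7  0.1 -0.1 -0.4 -0.4 -0.   0.1
  0.  -0.  -0. ]
```

```bash
cat >> ik.py <<'E'
from scipy.optimize import least_squares
P=[-.0055,.0035,.2012,.6062,-.0001,.4678,.3832,-.1952]
LO=[-176,-82,-58.2,-173.8,-174.7];HI=[176,121.7,71.7,95.5,-.2]
def iks(pos,zd,n=40,seed=0):
    g=np.random.default_rng(seed);out=[]
    for _ in range(n):
        q0=g.uniform(LO,HI)
        f=lambda q:np.concatenate([(fk(q,P)[0]-pos)*10,fk(q,P)[1]-zd])
        o=least_squares(f,q0,bounds=(LO,HI),x_scale=50)
        if o.cost<1e-7 and not any(np.abs(o.x-x).max()<1 for x in out): out.append(o.x)
    return out
E
python3 - <<'E'
from ik import *
for a in(40,45,50,55,60):
    S=slant(a);z=S.as_matrix()[:,2]
    g=MOUTH+unit([-.005,0,.023])
    G=g+.0188*z
    for nm,p in(("G",G),("G-50z",G-.05*z),("G-100z",G-.1*z),("G-70x",G+unit([-.07,0,.0])),("G-70x+100",G+unit([-.07,0,.1]))):
        print(a,nm,[x.round(0).astype(int).tolist() for x in iks(p,z,25)])
E
```

```text
40 G [[-19, 12, -35, -101, -22]]
40 G-50z [[-14, 5, -37, -88, -17]]
40 G-100z [[5, -4, -42, -62, -4], [8, -4, -44, -57, -1]]
40 G-70x [[-26, 8, -42, -99, -27]]
40 G-70x+100 []
45 G [[-1, 10, -33, -73, -7]]
45 G-50z []
45 G-100z []
45 G-70x [[-9, 5, -39, -80, -13]]
45 G-70x+100 []
50 G []
50 G-50z []
50 G-100z []
50 G-70x []
50 G-70x+100 []
55 G []
55 G-50z []
55 G-100z []
55 G-70x []
55 G-70x+100 []
60 G []
60 G-50z []
60 G-100z []
60 G-70x []
60 G-70x+100 []
```

```bash
sed -i 's/x_scale=50)/x_scale=50,ftol=1e-13,xtol=1e-12,gtol=1e-13,max_nfev=150)/' ik.py
python3 - <<'E'
from ik import *
for a in(35,40,45,50,60,90):
    S=slant(a);z=S.as_matrix()[:,2]
    g=MOUTH+unit([-.005,0,.023])
    G=g+.0188*z
    for nm,p in(("G",G),("G-50z",G-.05*z),("G-100z",G-.1*z),("G-70x",G+unit([-.07,0,.0])),("G-70x+100",G+unit([-.07,0,.1]))):
        print(a,nm,[x.round(0).astype(int).tolist() for x in iks(p,z,16)])
E
```

```text
35 G [[-30, 17, -41, -114, -34]]
35 G-50z [[-29, 8, -42, -104, -31]]
35 G-100z [[-26, 0, -42, -93, -28]]
35 G-70x [[-38, 14, -47, -109, -39]]
35 G-70x+100 [[-8, -7, -40, -75, -14]]
40 G [[-19, 12, -35, -101, -22]]
40 G-50z [[-14, 5, -37, -88, -17]]
40 G-100z [[5, -4, -42, -62, -4], [8, -4, -44, -57, -1]]
40 G-70x [[-26, 8, -42, -99, -27]]
40 G-70x+100 []
45 G [[-1, 10, -33, -73, -7]]
45 G-50z []
45 G-100z []
45 G-70x [[-9, 5, -39, -80, -13]]
45 G-70x+100 []
50 G []
50 G-50z []
50 G-100z []
50 G-70x []
50 G-70x+100 []
60 G []
60 G-50z []
60 G-100z []
60 G-70x []
60 G-70x+100 []
90 G [[18, 20, -24, 0, -46]]
90 G-50z [[18, 16, -21, 0, -52]]
90 G-100z [[18, 13, -18, 0, -59]]
90 G-70x [[19, 14, -33, 0, -43]]
90 G-70x+100 [[19, 7, -26, 0, -57]]
```

```bash
python3 - <<'E'
from ik import *
import h
def solve(p,z,q0):
    f=lambda q:np.concatenate([(fk(q,P)[0]-p)*10,fk(q,P)[1]-z])
    o=least_squares(f,np.clip(q0,np.array(LO)+.1,np.array(HI)-.1),bounds=(LO,HI),x_scale=50,ftol=1e-13,xtol=1e-12,gtol=1e-13,max_nfev=300);return o.x,o.cost
for hd in(0,5,9.1,14,20):
  for a in(80,70,60,55,50,45,40,35):
    c,s=np.cos(np.radians(a)),np.sin(np.radians(a));z=rz(hd).apply([c,0,-s])
    G=MOUTH+unit([-.005,0,.023])+.0188*z
    row=[]
    for p in(G,G-.1*z,G+unit([-.07,0,0])):
        best=min((solve(p,z,q0) for q0 in([18,20,-24,0,-46],[18,10,-35,40,-10],[-1,10,-33,-73,-7],[-19,12,-35,-100,-22],[10,10,-35,-30,-10])),key=lambda t:t[1])
        row.append(best[0].round(0).astype(int).tolist() if best[1]<1e-6 else "-")
    print(hd,a,row)
E
```

```text
0 80 [[20, 15, -35, 7, -31], [21, 6, -30, 5, -44], [22, 9, -44, 8, -28]]
0 70 [[11, 10, -58, 59, -4], [24, 0, -45, 17, -28], '-']
0 60 ['-', '-', '-']
0 55 ['-', '-', '-']
0 50 ['-', '-', '-']
0 45 ['-', '-', '-']
0 40 [[-24, 13, -41, -120, -21], '-', [-29, 8, -47, -114, -24]]
0 35 [[-33, 18, -48, -132, -36], [-24, -3, -46, -107, -20], [-41, 15, -54, -124, -41]]
5 80 [[20, 15, -34, 5, -31], [20, 6, -29, 4, -45], [22, 9, -43, 6, -28]]
5 70 [[18, 11, -51, 30, -9], [23, 0, -43, 13, -28], '-']
5 60 ['-', '-', '-']
5 55 ['-', '-', '-']
5 50 ['-', '-', '-']
5 45 ['-', '-', [-5, 5, -39, -81, -7]]
5 40 [[-21, 12, -37, -108, -20], '-', [-27, 8, -44, -105, -25]]
5 35 [[-31, 17, -44, -121, -35], [-24, -2, -44, -98, -24], [-39, 14, -50, -115, -39]]
9.1 80 [[19, 15, -34, 3, -31], [20, 7, -29, 3, -45], [21, 9, -42, 4, -29]]
9.1 70 [[20, 12, -47, 17, -12], [22, 0, -41, 9, -29], [19, 5, -58, 27, -8]]
9.1 60 ['-', '-', '-']
9.1 55 ['-', '-', '-']
9.1 50 ['-', '-', '-']
9.1 45 [[-1, 10, -33, -73, -7], '-', [-9, 5, -39, -80, -13]]
9.1 40 [[-19, 12, -35, -101, -22], [8, -4, -44, -57, -1], [-26, 8, -42, 
[... 540 characters left out ...]
, -35], [-28, 1, -41, -88, -33], [-36, 14, -44, -102, -40]]
20 80 [[18, 15, -32, -1, -33], [18, 7, -27, -1, -46], [19, 10, -40, 0, -30]]
20 70 [[17, 12, -38, -3, -19], [17, 2, -36, -2, -33], [19, 6, -47, -1, -17]]
20 60 [[16, 11, -41, -14, -8], [16, -2, -44, -6, -19], [18, 5, -50, -11, -5]]
20 55 [[12, 11, -37, -32, -9], [15, -3, -46, -12, -13], [11, 5, -43, -35, -9]]
20 50 [[3, 11, -32, -54, -14], [10, -3, -42, -29, -13], [-2, 6, -37, -58, -16]]
20 45 [[-9, 12, -31, -73, -21], [-3, -2, -37, -53, -20], [-15, 8, -37, -76, -25]]
20 40 [[-19, 14, -32, -88, -29], [-18, 0, -36, -71, -30], [-26, 10, -38, -87, -34]]
20 35 [[-28, 17, -35, -98, -38], [-30, 4, -38, -83, -39], [-35, 15, -41, -95, -42]]
```

```bash
cat >> ik.py <<'E'
from scipy.spatial.transform import Slerp
def solve(p,z,q0):
    f=lambda q:np.concatenate([(fk(q,P)[0]-p)*10,fk(q,P)[1]-z])
    o=least_squares(f,np.clip(q0,np.array(LO)+.1,np.array(HI)-.1),bounds=(LO,HI),x_scale=50,ftol=1e-13,xtol=1e-12,gtol=1e-13,max_nfev=200);return o.x,o.cost
def tilt(hd,a): # same convention as slant, with heading hd
    s,c_=np.sin(np.radians(a)),np.cos(np.radians(a)); return rz(hd)*Ro.from_matrix(np.array([[s,0,c_],[0,-1,0],[c_,0,-s]]))
def path(wps,q,n=12):
    q=np.array(q[:5],float)
    for (p0,R0),(p1,R1) in zip(wps,wps[1:]):
        sl=Slerp([0,1],Ro.concatenate([R0,R1]));bad=0;mx=0
        for t in np.linspace(0,1,n+1)[1:]:
            q1,c=solve(np.array(p0)*(1-t)+np.array(p1)*t,sl([t])[0].as_matrix()[:,2],q);mx=max(mx,np.abs(q1-q).max());bad=max(bad,c);q=q1
        print(q.round(0),"maxstep",mx.round(1),"cost %.1e"%bad)
    return q
A=35; SA=slant(A); ZA=SA.as_matrix()[:,2]; GR=MOUTH+unit([-.005,0,.0205])+.0188*ZA
E
python3 - <<'E'
from ik import *
from plant import r
s=r.get_state();c0=(s["tcp_pos"],Ro.from_euler('xyz',s["eef_rot"],degrees=True))
for w0,w1 in(((15,75),(60,45)),((20,70),(45,40)),((20,75),(30,40))):
    path([c0,((.52,.1,.27),tilt(*w0)),((.5,.12,.27),tilt(*w1)),(GR-.12*ZA,SA),(GR,SA),(GR+unit([-.07,0,0]),SA),(GR+unit([-.09,0,.08]),SA)],s["joints"]);print()
E
```

```text
[ 36.  -4. -28.   7. -53.] maxstep 6.6 cost 6.0e-05
[  3.  -4. -20. -46. -56.] maxstep 6.4 cost 9.1e-30
[-24.  -4. -43. -89. -27.] maxstep 7.7 cost 7.0e-30
[ -30.   17.  -41. -114.  -35.] maxstep 2.5 cost 2.7e-29
[ -38.   14.  -47. -109.  -40.] maxstep 0.7 cost 6.8e-30
[-19.  -5. -42. -86. -23.] maxstep 2.6 cost 1.3e-28

[ 36.  -7. -32.   8. -46.] maxstep 5.8 cost 4.5e-05
[  8. -11. -29. -47. -39.] maxstep 9.0 cost 8.1e-30
[-24.  -4. -43. -89. -27.] maxstep 6.1 cost 8.9e-29
[ -30.   17.  -41. -114.  -35.] maxstep 2.5 cost 3.9e-29
[ -38.   14.  -47. -109.  -40.] maxstep 0.7 cost 4.8e-30
[-19.  -5. -42. -86. -23.] maxstep 2.6 cost 1.6e-29

[ 35.  -4. -27.   5. -53.] maxstep 6.5 cost 2.9e-05
[ 35. -20. -58.  16.  -3.] maxstep 6.1 cost 1.6e-03
[-24.  -4. -43. -89. -27.] maxstep 41.5 cost 3.8e-03
[ -30.   17.  -41. -114.  -35.] maxstep 2.5 cost 3.0e-29
[ -38.   14.  -47. -109.  -40.] maxstep 0.7 cost 5.1e-30
[-19.  -5. -42. -86. -23.] maxstep 2.6 cost 1.6e-29
```

```bash
python3 - <<'E'
from ik import *
delta((.52,.1,.27),tilt(15,75))
E
```

```text
delta [0.1024, -0.1683, -0.0196] [-0.67, -28.17, -4.71] tcp [ 0.4918 -0.0727  0.1775] [-176.1  -43.     8.6] j [ 14. -12. -58.   1.  -0.  85.] t 3.27
```

{"op": "drive_effector", "data": {"offsets": [0.1, -0.17, -0.02, -1, -28, -5, 0.1, -0.17, -0.02, -1, -28, -5, 0.1, -0.17, -0.02, -1, -28, -5, 0.1, -0.17, -0.02, -1, -28, -5, 0.1, -0.17, -0.02, -1, -28, -5, 0.1, -0.17, -0.02, -1, -28, -5, 0.1, -0.17, -0.02, -1, -28, -5, 0.1, -0.17, -0.02, -1, -28, -5]}}

```text
time_s: 3.93
tcp_pos: [0.5189, 0.104, 0.2694]
eef_rot: [179.6, -15.2, 15.4]
contact_force: [-0.3, -0.7, -1.6]
gripper_width: 0.0599
gripper_force: 0.0
```

```bash
python3 - <<'E'
from ik import *
delta((.5,.12,.27),tilt(60,45))
E
```

```text
delta [-0.0133, -0.0204, -0.0044] [23.04, 28.41, -38.94] tcp [0.5189 0.104  0.2694] [179.6 -15.2  15.4] j [ 37.  -5. -28.   8. -52.  64.] t 3.93
```

{"op": "drive_effector", "data": {"offsets": [-0.013, -0.02, 0, 23, 28, -39, -0.013, -0.02, 0, 23, 28, -39, -0.013, -0.02, 0, 23, 28, -39, -0.013, -0.02, 0, 23, 28, -39, -0.013, -0.02, 0, 23, 28, -39, -0.013, -0.02, 0, 23, 28, -39, -0.013, -0.02, 0, 23, 28, -39, -0.013, -0.02, 0, 23, 28, -39, -0.013, -0.02, 0, 23, 28, -39]}}

```text
time_s: 4.68
tcp_pos: [0.4978, 0.1157, 0.2628]
eef_rot: [-177.7, -40.3, 52.8]
contact_force: [-0.6, -0.6, -0.5]
gripper_width: 0.0604
gripper_force: 0.0
```

```bash
python3 - <<'E'
from ik import *
delta(GR-.12*ZA,SA)
E
```

```text
delta [-0.1736, 0.0794, 0.0124] [-34.69, 14.59, 29.3] tcp [0.4978 0.1157 0.2628] [-177.7  -40.3   52.8] j [ 10.  -7. -23. -38. -50. 152.] t 4.68
```

```bash
cat >> ik.py <<'E'
def q6of(q,R):
    M=(fk(q,P)[2].inv()*R).as_matrix() # tool y in D's y-z plane
    return np.degrees(np.arctan2(M[2,1],M[1,1]))
E
python3 - <<'E'
from ik import *
from plant import r
s=r.get_state();R=Ro.from_euler('xyz',s["eef_rot"],degrees=True)
print(q6of(s["joints"],R),s["joints"][5]); print(q6of([93.0547,20.5878,.6396,-.0175,-70.1345],down(-13.457)))
q=path([(s["tcp_pos"],R),(GR-.12*ZA,SA)],s["joints"]);print(q6of(q,SA))
q=path([(GR-.12*ZA,SA),(GR,SA)],q);print(q6of(q,SA))
E
```

```text
117.5456907073328 152.45430929266723
-73.49425295114604
[-24.  -4. -43. -89. -27.] maxstep 9.3 cost 2.4e-29
70.57787041825773
[ -30.   17.  -41. -114.  -35.] maxstep 2.5 cost 1.0e-29
36.08320514804767
```

{"op": "drive_effector", "data": {"offsets": [0, 0, 0, 0, 0, 85, 0, 0, 0, 0, 0, 85, 0, 0, 0, 0, 0, 85, 0, 0, 0, 0, 0, 85, 0, 0, 0, 0, 0, 85, 0, 0, 0, 0, 0, 85, 0, 0, 0, 0, 0, 85, 0, 0, 0, 0, 0, 85, 0, 0, 0, 0, 0, 85, 0, 0, 0, 0, 0, 85, 0, 0, 0, 0, 0, 85, 0, 0, 0, 0, 0, 85]}}

```text
time_s: 5.68
tcp_pos: [0.4974, 0.1151, 0.2617]
eef_rot: [-139.9, -1.1, -32.3]
contact_force: [0.2, -0.4, 1.1]
gripper_width: 0.0603
gripper_force: 0.0
```

```bash
sed -i 's/^A=35; SA=slant(A);/A=35; SA=slant(A)*rz(180);/' ik.py
python3 - <<'E'
from ik import *
delta(GR-.12*ZA,SA)
E
```

```text
delta [0.0659, 0.178, 0.0127] [41.49, 18.5, 119.62] tcp [0.4974 0.1151 0.2617] [-139.9   -1.1  -32.3] j [ 10.  -7. -23. -38. -50.  67.] t 5.68
```

```bash
python3 - <<'E'
from ik import *
from plant import r
s=r.get_state();R=Ro.from_euler('xyz',s["eef_rot"],degrees=True);c0=(s["tcp_pos"],R)
q=path([c0,(GR-.12*ZA,SA)],s["joints"],18)
Q=(c0[0],R*rz(90)); print(s["joints"][5]-90); path([Q,(GR-.12*ZA,SA)],s["joints"])
print((Q[1].inv()*SA).as_rotvec(degrees=True))
E
```

```text
[-24.  -4. -43. -89. -27.] maxstep 4.1 cost 1.4e-29
-23.435184056311257
[-24.  -4. -43. -89. -27.] maxstep 8.9 cost 6.9e-29
[ 35.27073528 -13.51568194  33.59631902]
```

{"op": "drive_effector", "data": {"offsets": [0.066, 0.178, 0.013, 41.5, 18.5, 119.6, 0.066, 0.178, 0.013, 41.5, 18.5, 119.6, 0.066, 0.178, 0.013, 41.5, 18.5, 119.6, 0.066, 0.178, 0.013, 41.5, 18.5, 119.6, 0.066, 0.178, 0.013, 41.5, 18.5, 119.6, 0.066, 0.178, 0.013, 41.5, 18.5, 119.6, 0.066, 0.178, 0.013, 41.5, 18.5, 119.6, 0.066, 0.178, 0.013, 41.5, 18.5, 119.6, 0.066, 0.178, 0.013, 41.5, 18.5, 119.6, 0.066, 0.178, 0.013, 41.5, 18.5, 119.6, 0.066, 0.178, 0.013, 41.5, 18.5, 119.6, 0.066, 0.178, 0.013, 41.5, 18.5, 119.6]}}

```text
time_s: 6.68
tcp_pos: [0.4879, -0.0291, 0.1385]
eef_rot: [-141.9, 46.8, -106.1]
contact_force: [0.2, 0.2, -0.5]
gripper_width: 0.0603
gripper_force: 0.0
```

```bash
python3 - <<'E'
from ik import *
delta(GR-.12*ZA,SA)
E
```

```text
delta [0.0004, 0.0006, -0.0011] [13.82, 6.25, 39.75] tcp [ 0.4879 -0.0291  0.1385] [-141.9   46.8 -106.1] j [-34.   5. -38. -81. -48.  61.] t 6.68
```

{"op": "drive_effector", "data": {"offsets": [0, 0, 0, 13.8, 6.2, 39.8, 0, 0, 0, 13.8, 6.2, 39.8, 0, 0, 0, 13.8, 6.2, 39.8, 0, 0, 0, 13.8, 6.2, 39.8, 0, 0, 0, 13.8, 6.2, 39.8, 0, 0, 0, 13.8, 6.2, 39.8, 0, 0, 0, 13.8, 6.2, 39.8]}}

```text
time_s: 7.27
tcp_pos: [0.4878, -0.0282, 0.1396]
eef_rot: [179.9, 55.2, -171.0]
contact_force: [-0.4, 0.4, -0.1]
gripper_width: 0.0597
gripper_force: 0.0
```

```bash
python3 - <<'E'
from ik import *
from plant import r
delta(GR-.12*ZA,SA)
c=r.capture("wrist");np.savez("w1.npz",**c);cv2.imwrite("pics/w1.png",c["frame"][:,:,::-1])
m=MOUTH
for p in(MOUTH,MOUTH+[0,0,.028],MOUTH+unit([-.1+.08,.127,.068])*1,MOUTH+unit([-.02,0,.066])): print(proj(c,p).round(0))
E
```

```text
delta [0.0016, -0.001, -0.0005] [0.07, 0.17, -0.03] tcp [ 0.4878 -0.0282  0.1396] [ 179.9   55.2 -171. ] j [-23.  -3. -43. -90. -26.  20.] t 7.27
[320. 180.]
[320. 209.]
[482. 248.]
[320. 246.]
```

View pics/w1.png

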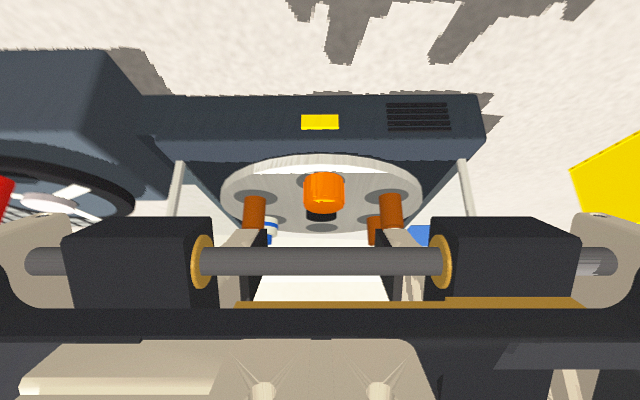

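Wrist view (upside down): the cap is at (324,192) between the fingers, the two front vials are at (255,212) and (391,211), the filter is at (270,229) behind the one on the wheel's side. It matches the prediction, with a few mm of lateral offset to check.

```bash
python3 - <<'E'
from ik import *
c=dict(np.load("w1.npz"));f=c["frame"].astype(int);m=(f[...,0]>180)&(f[...,2]<60)&(f[...,1]<170);m[:,:298]=0;m[:,350:]=0;m[:150]=0;m[225:]=0
v,u=np.nonzero(m);print(u.min(),u.max(),v.min(),v.max())
Pc=cloud(c)
uu=(u.min()+u.max())/2
q=Ro.from_euler('z',-YAW,degrees=True)
print("mask ray at z=.074 in mouth frame",q.apply(ray(c,uu,192,.074)-MOUTH).round(4))
pts=q.apply(Pc[m]-MOUTH);print(np.percentile(pts,[2,50,98],axis=0).round(4))
# station discs / label: yellow label centre
y=(f[...,0]>200)&(f[...,1]>180)&(f[...,2]<80);y[:, :290]=0;y[:,350:]=0;y[140:]=0;print("label",np.median(q.apply(Pc[y]-MOUTH),0).round(4))
E
```

```text
303 343 172 213
mask ray at z=.074 in mouth frame [-0.005   0.0027  0.014 ]
[[-0.0196 -0.0139  0.0009]
 [-0.0147  0.0026  0.018 ]
 [ 0.0078  0.0196  0.028 ]]
label [-0.0497 -0.0008 -0.0289]
```

{"op": "drive_effector", "data": {"offsets": [0.001, 0.0015, 0.02, 0, 0, 0, 0.001, 0.0015, 0.04, 0, 0, 0, 0.001, 0.0015, 0.06, 0, 0, 0, 0.001, 0.0015, 0.08, 0, 0, 0, 0.001, 0.0015, 0.095, 0, 0, 0, 0.001, 0.0015, 0.105, 0, 0, 0, 0.001, 0.0015, 0.112, 0, 0, 0, 0.001, 0.0015, 0.118, 0, 0, 0, 0.001, 0.0015, 0.118, 0, 0, 0]}}

```text
time_s: 8.07
tcp_pos: [0.5842, -0.0121, 0.0701]
eef_rot: [-179.6, 55.1, -170.1]
contact_force: [0.5, 0.1, -0.4]
gripper_width: 0.0603
gripper_force: 0.0
```

```bash
python3 - <<'E'
from ik import *
delta(GR,SA)
E
```

```text
delta [0.0007, -0.0017, -0.0004] [0.26, 0.12, 0.45] tcp [ 0.5842 -0.0121  0.0701] [-179.6   55.1 -170.1] j [ -30.   18.  -41. -116.  -35.   56.] t 8.07
```

{"op": "drive_effector", "data": {"offsets": [0, 0, 0, 0, 0, 0, 0, 0, 0, 0, 0, 0, 0, 0, 0, 0, 0, 0, 0, 0, 0, 0, 0, 0, 0, 0, 0, 0, 0, 0, 0, 0, 0, 0, 0, 0], "jaw": 0.02, "squeeze": 15}}

```text
time_s: 8.57
tcp_pos: [0.5843, -0.0113, 0.072]
eef_rot: [-179.6, 55.2, -170.1]
contact_force: [-2.1, -0.7, 2.7]
gripper_width: 0.0351
gripper_force: 15.0
```

{"op": "drive_effector", "data": {"offsets": [-0.005, 0, -0.003, 0, 0, 0, 0.006, 0, -0.02, 0, 0, 0, 0.018, 0, -0.036, 0, 0, 0, 0.03, 0, -0.053, 0, 0, 0, 0.041, 0, -0.069, 0, 0, 0, 0.041, 0, -0.069, 0, 0, 0, 0.022, 0, -0.082, 0, 0, 0, 0.004, 0, -0.095, 0, 0, 0, -0.015, 0, -0.108, 0, 0, 0, -0.033, 0, -0.121, 0, 0, 0, -0.033, 0, -0.121, 0, 0, 0]}}

```text
time_s: 9.48
tcp_pos: [0.5038, -0.0242, 0.165]
eef_rot: [-179.7, 55.1, -170.2]
contact_force: [-1.4, 0.4, -2.6]
gripper_width: 0.0357
gripper_force: 15.0
```

```bash
python3 - <<'E'
from ik import *
from plant import r
s=r.get_state();R=Ro.from_euler('xyz',s["eef_rot"],degrees=True);c0=(s["tcp_pos"],R)
for hd,a in((40,45),(30,45),(60,55),(45,60)):
  T=tilt(hd,a)*rz(180)
  for z in (.17,):
    print(hd,a);q=path([c0,((.53,.36,z),T)],s["joints"],14);print(270-q6of(q,T))
delta((.53,.36,.17),tilt(45,60)*rz(180))
E
```

```text
40 45
[ 50.   5. -37. -26.  -0.] maxstep 11.9 cost 9.0e-03
289.73133525977727
30 45
[  18.    5.  -37. -150.   -1.] maxstep 15.4 cost 1.2e-02
428.08286069219764
60 55
[ 45.   7. -27. -21. -24.] maxstep 11.6 cost 2.0e-03
302.07183684569094
45 60
[ 53.   6. -42.  18. -14.] maxstep 31.1 cost 1.2e-02
245.466643224113
delta [-0.0563, 0.3745, 0.07] [-24.27, 24.21, -26.21] tcp [ 0.5038 -0.0242  0.165 ] [-179.7   55.1 -170.2] j [-12.  -7. -41. -80. -18.   2.] t 9.48
```

```bash
python3 - <<'E'
from ik import *
from plant import r
s=r.get_state();R=Ro.from_euler('xyz',s["eef_rot"],degrees=True);c0=(s["tcp_pos"],R)
for hd,a in((45,35),(60,35),(60,42),(75,40)):
    T=tilt(hd,a)*rz(180)
    print(hd,a);q=path([c0,((.54,.39,.20),T),((.54,.39,.125),T)],s["joints"],14);print(270-q6of(q,T))
    delta((.54,.39,.2),T)
E
```

```text
45 35
[ 46.   4. -30. -53.  -0.] maxstep 7.9 cost 2.8e-04
[ 23.  12. -28. -99. -18.] maxstep 9.4 cost 8.1e-05
382.41196384846626
delta [-0.0895, 0.4024, 0.0649] [-29.14, 0.01, -20.18] tcp [ 0.5038 -0.0242  0.165 ] [-179.7   55.1 -170.2] j [-12.  -7. -41. -80. -18.   2.] t 9.48
60 35
[ 27.   7. -21. -68. -29.] maxstep 4.1 cost 7.5e-29
[ 20.  15. -23. -83. -32.] maxstep 1.1 cost 4.4e-29
377.6919446920095
delta [-0.0895, 0.4024, 0.0649] [-41.43, -0.01, -28.78] tcp [ 0.5038 -0.0242  0.165 ] [-179.7   55.1 -170.2] j [-12.  -7. -41. -80. -18.   2.] t 9.48
60 42
[ 38.   6. -22. -47. -23.] maxstep 12.2 cost 6.6e-05
[ 31.  13. -22. -64. -24.] maxstep 1.2 cost 1.0e-29
351.75300876288554
delta [-0.0895, 0.4024, 0.0649] [-39.62, 6.53, -31.27] tcp [ 0.5038 -0.0242  0.165 ] [-179.7   55.1 -170.2] j [-12.  -7. -41. -80. -18.   2.] t 9.48
75 40
[ 25.  11. -14. -58. -44.] maxstep 4.1 cost 4.4e-30
[ 22.  18. -16. -66. -42.] maxstep 0.6 cost 4.9e-30
368.656037707999
delta [-0.0895, 0.4024, 0.0649] [-52.05, 4.41, -39.7] tcp [ 0.5038 -0.0242  0.165 ] [-179.7   55.1 -170.2] j [-12.  -7. -41. -80. -18.   2.] t 9.48
```

{"op": "drive_effector", "data": {"offsets": [-0.008, 0.037, 0.006, -4, 0, -3, -0.016, 0.073, 0.012, -8, 0, -5, -0.024, 0.11, 0.018, -11, 0, -8, -0.033, 0.146, 0.024, -15, 0, -10, -0.041, 0.183, 0.03, -19, 0, -13, -0.049, 0.22, 0.036, -23, 0, -16, -0.057, 0.256, 0.042, -26, 0, -18, -0.065, 0.293, 0.047, -30, 0, -21, -0.073, 0.329, 0.053, -34, 0, -24, -0.081, 0.366, 0.059, -38, 0, -26, -0.089, 0.402, 0.065, -41, 0, -29, -0.089, 0.402, 0.065, -41, 0, -29]}}

```text
time_s: 10.48
tcp_pos: [0.5405, 0.3952, 0.1986]
eef_rot: [-179.5, 54.8, -119.4]
contact_force: [0.6, 0.2, -0.7]
gripper_width: 0.0355
gripper_force: 15.0
```

```bash
python3 - <<'E'
from ik import *
delta((.54,.39,.125),tilt(60,35)*rz(180))
E
```

```text
delta [0.0629, -0.0018, 0.0386] [-0.0, -0.17, 0.36] tcp [0.5405 0.3952 0.1986] [-179.5   54.8 -119.4] j [ 28.   8. -21. -68. -27.  -4.] t 10.48
```

{"op": "drive_effector", "data": {"offsets": [0.021, 0, 0.013, 0, 0, 0, 0.042, -0.001, 0.026, 0, 0, 0, 0.063, -0.002, 0.039, 0, 0, 0, 0.063, -0.002, 0.039, 0, 0, 0]}}

```text
time_s: 10.82
tcp_pos: [0.5371, 0.3837, 0.1182]
eef_rot: [-180.0, 54.4, -120.2]
contact_force: [0.5, -1.1, -0.8]
gripper_width: 0.0354
gripper_force: 15.0
```

{"op": "drive_effector", "data": {"offsets": [0, 0, 0, 0, 0, 0, 0, 0, 0, 0, 0, 0, 0, 0, 0, 0, 0, 0, -0.02, 0, -0.013, 0, 0, 0, -0.04, 0, -0.026, 0, 0, 0, -0.063, 0, -0.039, 0, 0, 0, -0.08, 0, -0.05, 0, 0, 0, -0.08, 0, -0.05, 0, 0, 0], "jaw": 0.07}}

```text
time_s: 11.48
tcp_pos: [0.5425, 0.3918, 0.2269]
eef_rot: [-178.9, 55.3, -119.1]
contact_force: [-0.5, 1.2, 0.7]
gripper_width: 0.0695
gripper_force: 0.0
```

```bash
python3 - <<'E'
from ik import *
from plant import r
s=r.get_state();R=Ro.from_euler('xyz',s["eef_rot"],degrees=True);c0=(s["tcp_pos"],R);print(s["joints"])
c=r.capture("top");np.savez("top1.npz",**c)
f=c["frame"].astype(int);Pc=cloud(c)
m=(f[...,0]>130)&(f[...,1]>40)&(f[...,1]<.62*f[...,0])&(f[...,2]<80);v,u=np.nonzero(m);k=np.median(Pc[m],0) if len(u) else None
from collections import Counter
for x,y in sorted(set((a//8*8,b//8*8) for a,b in zip(u,v))): print((x,y),end=' ')
cv2.imwrite("pics/top1.png",cv2.resize(c["frame"][130:290,120:450,::-1],None,fx=2.4,fy=2.4,interpolation=cv2.INTER_CUBIC))
# wheel approach: tool down, closing along unit x
ax=np.array([.5712,-.2297]);g=ax-.042*np.array([np.cos(np.radians(YAW)),np.sin(np.radians(YAW))]);print("handle",g)
for yaw in(YAW+90,YAW-90):
    T=down(yaw);print(yaw)
    q=path([c0,((.50,.1,.25),tilt(15,75)*rz(180)),((g[0],g[1],.2),T),((g[0],g[1],.104),T)],s["joints"],16);print(270-q6of(q,T))
E
```

```text
[ 30.09996831   4.96859967 -20.78781361 -63.47192163 -26.81532183
 -10.64944431]
(np.int64(56), np.int64(312)) (np.int64(56), np.int64(320)) (np.int64(56), np.int64(328)) (np.int64(56), np.int64(336)) (np.int64(56), np.int64(344)) (np.int64(56), np.int64(352)) (np.int64(64), np.int64(336)) (np.int64(64), np.int64(344)) (np.int64(64), np.int64(352)) (np.int64(64), np.int64(360)) (np.int64(64), np.int64(368)) (np.int64(64), np.int64(376)) (np.int64(64), np.int64(384)) (np.int64(392), np.int64(224)) (np.int64(400), np.int64(224)) handle [ 0.52972862 -0.23634264]
99.1
[ 38.  -6. -32.   8. -50.] maxstep 12.7 cost 1.2e-28
[ -5.  13. -14.  -0. -63.] maxstep 2.8 cost 1.0e-29
[ -5.  18. -21.  -0. -52.] maxstep 0.7 cost 2.3e-29
193.84634159683725
-80.9
[ 38.  -6. -32.   8. -50.] maxstep 12.7 cost 1.2e-28
[ -5.  13. -14.  -0. -63.] maxstep 3.6 cost 1.6e-29
[ -5.  18. -21.  -0. -52.] maxstep 0.7 cost 1.1e-29
373.84634159683725
```

View pics/top1.png

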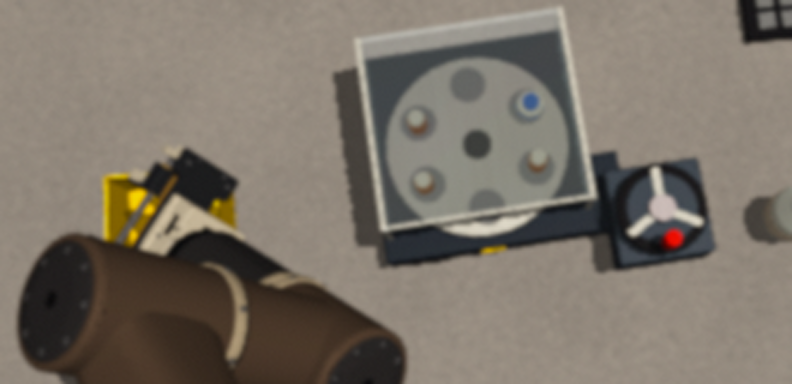

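Cap is gone from the front station at (487,203); the vials stand, and the arm hides the bin interior at (170,210). Now the wheel.

```bash
python3 - <<'E'
from ik import *
from plant import r
s=r.get_state();R=Ro.from_euler('xyz',s["eef_rot"],degrees=True);c0=(s["tcp_pos"],R)
W=((.52,.1,.26),down(-80.9))
q=path([c0,W,((.5297,-.2363,.2),down(-80.9))],s["joints"],16);print(270-q6of(q,W[1]))
delta(*W)
E
```

```text
[ 32.   6. -14.   0. -70.] maxstep 8.4 cost 7.2e-30
[ -5.  13. -14.   0. -63.] maxstep 2.4 cost 9.5e-30
373.84214203627903
delta [0.1219, -0.1278, -0.2359] [-19.28, 52.75, -35.73] tcp [0.5413 0.3917 0.2241] [-179.    55.2 -119.2] j [ 30.   5. -21. -64. -27. -10.] t 11.53
```

{"op": "drive_effector", "data": {"offsets": [0.011, -0.012, -0.021, -2, 5, -3, 0.022, -0.023, -0.043, -4, 10, -6, 0.033, -0.035, -0.064, -5, 14, -10, 0.044, -0.046, -0.086, -7, 19, -13, 0.055, -0.058, -0.107, -9, 24, -16, 0.066, -0.07, -0.128, -11, 29, -19, 0.077, -0.081, -0.15, -12, 34, -23, 0.088, -0.093, -0.171, -14, 38, -26, 0.099, -0.105, -0.193, -16, 43, -29, 0.11, -0.116, -0.214, -17.5, 48, -32.5, 0.122, -0.128, -0.236, -19.3, 52.8, -35.7, 0.122, -0.128, -0.236, -19.3, 52.8, -35.7], "jaw": 0.05, "squeeze": 10}}

```text
time_s: 12.53
tcp_pos: [0.5193, 0.0967, 0.2555]
eef_rot: [179.4, -0.4, -80.9]
contact_force: [-0.9, 0.5, -0.8]
gripper_width: 0.05
gripper_force: 0.0
```

```bash
python3 - <<'E'
from ik import *
delta((.5297,-.2363,.2),down(-80.9))
E
```

```text
delta [0.33, 0.0417, 0.0585] [0.61, -0.44, -0.0] tcp [0.5193 0.0967 0.2555] [179.4  -0.4 -80.9] j [ 32.   6. -15.   0. -70. -23.] t 12.53
```

{"op": "drive_effector", "data": {"offsets": [0.037, 0.005, 0.007, 0.6, -0.4, 0, 0.073, 0.009, 0.013, 0.6, -0.4, 0, 0.11, 0.014, 0.02, 0.6, -0.4, 0, 0.147, 0.019, 0.026, 0.6, -0.4, 0, 0.183, 0.023, 0.033, 0.6, -0.4, 0, 0.22, 0.028, 0.039, 0.6, -0.4, 0, 0.257, 0.032, 0.046, 0.6, -0.4, 0, 0.293, 0.037, 0.052, 0.6, -0.4, 0, 0.33, 0.042, 0.058, 0.6, -0.4, 0, 0.33, 0.042, 0.058, 0.6, -0.4, 0, 0.33, 0.042, 0.058, 0.6, -0.4, 0]}}

```text
time_s: 13.45
tcp_pos: [0.5283, -0.2358, 0.1977]
eef_rot: [-179.8, 0.3, -81.4]
contact_force: [-0.3, 0.7, -0.2]
gripper_width: 0.0499
gripper_force: 0.0
```

```bash
python3 - <<'E'
from ik import *
from plant import r
delta((.5297,-.2363,.104),down(-80.9))
c=r.capture("wrist");np.savez("w2.npz",**c);t=r.capture("top");np.savez("top2.npz",**t)
A=c["frame"][:,:,::-1];B=cv2.resize(t["frame"][180:280,150:250,::-1],(400,400))
cv2.imwrite("pics/w2.png",cv2.resize(np.hstack([A,B]),None,fx=.76,fy=.76))
print(proj(c,[.5297,-.2363,.133]).round(0),proj(c,[.5712,-.2297,.098]).round(0))
E
```

```text
delta [0.0013, -0.001, 0.0937] [-0.15, 0.34, -0.5] tcp [ 0.5283 -0.2358  0.1977] [-179.8    0.3  -81.4] j [ -5.  13. -14.  -0. -63.  14.] t 13.45
[319. 211.] [272. 200.]
```

View pics/w2.png

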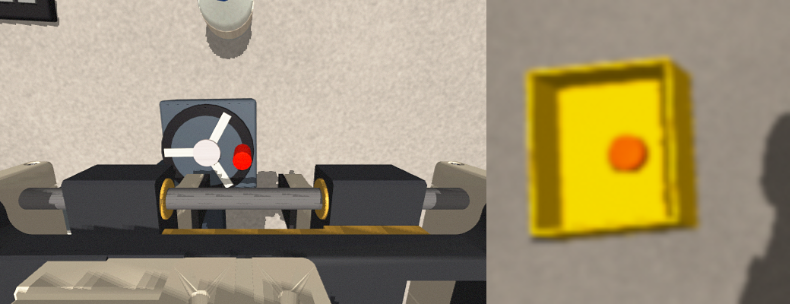

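Cap lies in the bin. Handle top at about (243,160) and hub at (206,152) in the scaled wrist picture match the predictions within 2 mm, so I descend and pinch.

{"op": "drive_effector", "data": {"offsets": [0.001, -0.001, 0.03, 0, 0.3, 0, 0.001, -0.001, 0.06, 0, 0.3, 0, 0.001, -0.001, 0.08, 0, 0.3, 0, 0.001, -0.001, 0.092, 0, 0.3, 0, 0.001, -0.001, 0.092, 0, 0.3, 0]}}

```text
time_s: 13.97
tcp_pos: [0.5286, -0.2332, 0.1042]
eef_rot: [179.9, 0.0, -81.0]
contact_force: [0.5, 0.2, -0.3]
gripper_width: 0.0498
gripper_force: 0.0
```

{"op": "drive_effector", "data": {"offsets": [0, 0, 0, 0, 0, 0, 0, 0, 0, 0, 0, 0, 0, 0, 0, 0, 0, 0, 0, 0, 0, 0, 0, 0, 0, 0, 0, 0, 0, 0, 0, 0, 0, 0, 0, 0], "jaw": 0.012, "squeeze": 15}}

```text
time_s: 14.47
tcp_pos: [0.5304, -0.2353, 0.1074]
eef_rot: [-179.8, -0.1, -81.1]
contact_force: [-0.6, 0.6, 3.2]
gripper_width: 0.0199
gripper_force: 15.0
```

```bash
python3 - <<'E'
from ik import *
from plant import r
s=r.get_state();print(s["contact_force"],s["tcp_pos"],s["eef_rot"])
R=Ro.from_euler('xyz',s["eef_rot"],degrees=True)
# circle clockwise from handle at unit -x, radius 42, in tool axes
for k in range(0,13):
    a=np.radians(180+YAW-30*k); p=.042*np.array([np.cos(a),np.sin(a),0])-.042*np.array([np.cos(np.radians(180+YAW)),np.sin(np.radians(180+YAW)),0])
    print(k,R.inv().apply(p).round(4).tolist())
E
```

```text
[-0.62377848  0.63341379  3.2400157 ] [ 0.53037579 -0.23532685  0.1074383 ] [-1.79838234e+02 -1.14183333e-01 -8.10762570e+01]
0 [0.0, 0.0, 0.0]
1 [-0.021, -0.0056, -0.0]
2 [-0.0364, -0.0209, -0.0]
3 [-0.0421, -0.0419, 0.0]
4 [-0.0366, -0.0629, 0.0001]
5 [-0.0212, -0.0783, 0.0002]
6 [-0.0003, -0.084, 0.0002]
7 [0.0208, -0.0784, 0.0003]
8 [0.0362, -0.0631, 0.0003]
9 [0.0419, -0.0421, 0.0002]
10 [0.0363, -0.0211, 0.0001]
11 [0.021, -0.0057, 0.0001]
12 [0.0, -0.0, 0.0]
```

{"op": "drive_effector", "data": {"offsets": [-0.0109, -0.0014, 0, 0, 0, 0, -0.021, -0.0056, 0, 0, 0, 0, -0.0297, -0.0123, 0, 0, 0, 0, -0.0364, -0.021, 0, 0, 0, 0, -0.0406, -0.0311, 0, 0, 0, 0, -0.042, -0.042, 0, 0, 0, 0, -0.0406, -0.0529, 0, 0, 0, 0, -0.0364, -0.063, 0, 0, 0, 0, -0.0297, -0.0717, 0, 0, 0, 0, -0.021, -0.0784, 0, 0, 0, 0, -0.0109, -0.0826, 0, 0, 0, 0, 0, -0.084, 0, 0, 0, 0]}}

```text
time_s: 15.47
tcp_pos: [0.6134, -0.2215, 0.1073]
eef_rot: [-180.0, -0.1, -81.0]
contact_force: [-7.0, 3.1, 11.0]
gripper_width: 0.0193
gripper_force: 15.0
```

{"op": "drive_effector", "data": {"offsets": [0.0109, 0.0014, 0, 0, 0, 0, 0.021, 0.0056, 0, 0, 0, 0, 0.0297, 0.0123, 0, 0, 0, 0, 0.0364, 0.021, 0, 0, 0, 0, 0.0406, 0.0311, 0, 0, 0, 0, 0.042, 0.042, 0, 0, 0, 0, 0.0406, 0.0529, 0, 0, 0, 0, 0.0364, 0.063, 0, 0, 0, 0, 0.0297, 0.0717, 0, 0, 0, 0, 0.021, 0.0784, 0, 0, 0, 0, 0.0109, 0.0826, 0, 0, 0, 0, 0, 0.084, 0, 0, 0, 0]}}

```text
time_s: 16.47
tcp_pos: [0.5302, -0.235, 0.1074]
eef_rot: [-179.8, -0.2, -81.1]
contact_force: [4.9, -2.9, 4.2]
gripper_width: 0.0198
gripper_force: 15.0
```

{"op": "drive_effector", "data": {"offsets": [-0.0109, -0.0014, 0, 0, 0, 0, -0.021, -0.0056, 0, 0, 0, 0, -0.0297, -0.0123, 0, 0, 0, 0, -0.0364, -0.021, 0, 0, 0, 0, -0.0406, -0.0311, 0, 0, 0, 0, -0.042, -0.042, 0, 0, 0, 0, -0.0406, -0.0529, 0, 0, 0, 0, -0.0364, -0.063, 0, 0, 0, 0, -0.0297, -0.0717, 0, 0, 0, 0, -0.021, -0.0784, 0, 0, 0, 0, -0.0109, -0.0826, 0, 0, 0, 0, 0, -0.084, 0, 0, 0, 0]}}

```text
time_s: 17.47
tcp_pos: [0.6133, -0.221, 0.1073]
eef_rot: [-180.0, -0.1, -81.0]
contact_force: [-2.8, 2.7, 12.4]
gripper_width: 0.0193
gripper_force: 15.0
```

{"op": "drive_effector", "data": {"offsets": [0.0109, 0.0014, 0, 0, 0, 0, 0.021, 0.0056, 0, 0, 0, 0, 0.0297, 0.0123, 0, 0, 0, 0, 0.0364, 0.021, 0, 0, 0, 0, 0.0406, 0.0311, 0, 0, 0, 0, 0.042, 0.042, 0, 0, 0, 0, 0.0406, 0.0529, 0, 0, 0, 0, 0.0364, 0.063, 0, 0, 0, 0, 0.0297, 0.0717, 0, 0, 0, 0, 0.021, 0.0784, 0, 0, 0, 0, 0.0109, 0.0826, 0, 0, 0, 0, 0, 0.084, 0, 0, 0, 0]}}

```text
time_s: 18.47
tcp_pos: [0.5302, -0.2348, 0.1074]
eef_rot: [-179.9, -0.1, -81.1]
contact_force: [4.3, -3.4, 6.9]
gripper_width: 0.0195
gripper_force: 15.0
```

{"op": "drive_effector", "data": {"offsets": [0, 0, 0, 0, 0, 0, 0, 0, 0, 0, 0, 0, 0, 0, 0, 0, 0, 0, 0, 0, 0, 0, 0, 0]}}

```text
time_s: 18.8
tcp_pos: [0.5302, -0.2342, 0.1073]
eef_rot: [-179.9, -0.1, -81.0]
contact_force: [0.0, 1.4, 10.9]
gripper_width: 0.0199
gripper_force: 15.0
```

{"op": "drive_effector", "data": {"offsets": [0, 0, 0, 0, 0, 0, 0, 0, 0, 0, 0, 0, 0, 0, 0, 0, 0, 0, 0, 0, -0.02, 0, 0, 0, 0, 0, -0.05, 0, 0, 0, 0, 0, -0.085, 0, 0, 0, 0, 0, -0.12, 0, 0, 0, 0, 0, -0.14, 0, 0, 0, 0, 0, -0.14, 0, 0, 0], "jaw": 0.05}}

```text
time_s: 19.55
tcp_pos: [0.5314, -0.2355, 0.2515]
eef_rot: [-179.6, -0.2, -81.1]
contact_force: [0.7, -0.0, 0.1]
gripper_width: 0.0498
gripper_force: 0.0
```

```bash
python3 - <<'E'
from ik import *
from plant import r
s=r.get_state();R=Ro.from_euler('xyz',s["eef_rot"],degrees=True);c0=(s["tcp_pos"],R)
for nm in("top","side"):
    t=r.capture(nm);np.savez(nm+"3.npz",**t)
    if nm=="top": A=cv2.resize(t["frame"][125:250,255:425,::-1],(510,375),interpolation=cv2.INTER_CUBIC)
    else: B=cv2.resize(t["frame"][150:300,250:454,::-1],(510,375),interpolation=cv2.INTER_CUBIC)
cv2.imwrite("pics/s3.png",cv2.resize(np.hstack([A,B]),(800,294)))
# path back to pre-grasp
path([c0,((.5,.08,.27),tilt(45,70)*rz(180)),((.5,.12,.27),tilt(60,45)*rz(180)),(GR-.12*ZA,SA)],s["joints"],14)
path([c0,((.5,.12,.27),tilt(60,45)*rz(180)),(GR-.12*ZA,SA)],s["joints"],14)
delta((.5,.12,.27),tilt(60,45)*rz(180))
E
```

```text
[ 26.  -7. -25.  -8. -53.] maxstep 3.6 cost 3.0e-29
[  3.  -4. -20. -46. -56.] maxstep 3.1 cost 8.0e-30
[-24.  -4. -43. -89. -27.] maxstep 6.6 cost 7.1e-30
[  3.  -4. -20. -46. -56.] maxstep 3.4 cost 1.1e-29
[-24.  -4. -43. -89. -27.] maxstep 6.6 cost 2.6e-29
delta [-0.3549, -0.0259, -0.0236] [15.16, -43.24, 36.91] tcp [ 0.5295 -0.2347  0.2468] [-1.799e+02 -1.000e-01 -8.110e+01] j [ -5.  11. -10.   0. -69.  13.] t 19.65
```

View pics/s3.png

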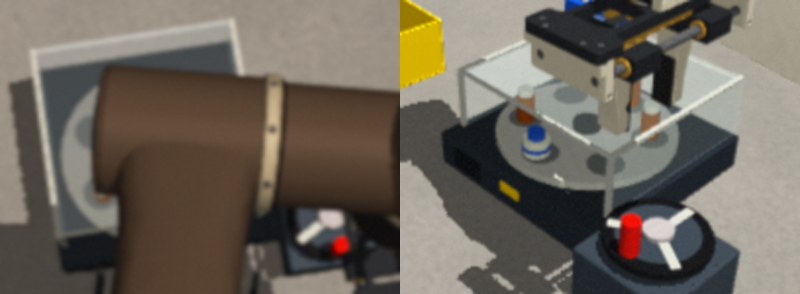

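Side picture: filter stands at the mouth (535,140 in the crop), vials upright, and the handle is back at the robot's side (630,236).

{"op": "drive_effector", "data": {"offsets": [-0.032, -0.002, -0.002, 1.4, -4, 3, -0.065, -0.005, -0.004, 3, -8, 7, -0.097, -0.007, -0.006, 4, -12, 10, -0.129, -0.01, -0.009, 5.5, -16, 13, -0.161, -0.012, -0.011, 7, -20, 17, -0.194, -0.014, -0.013, 8, -24, 20, -0.226, -0.017, -0.015, 10, -27.5, 23.5, -0.258, -0.019, -0.017, 11, -31.5, 27, -0.29, -0.021, -0.02, 12.5, -35, 30, -0.323, -0.024, -0.022, 14, -39, 33.5, -0.355, -0.026, -0.024, 15.2, -43.2, 36.9, -0.355, -0.026, -0.024, 15.2, -43.2, 36.9], "jaw": 0.06}}

```text
time_s: 20.65
tcp_pos: [0.4966, 0.1232, 0.2677]
eef_rot: [179.4, 45.2, -120.6]
contact_force: [-0.1, -0.6, -0.7]
gripper_width: 0.0604
gripper_force: 0.0
```

```bash
python3 - <<'E'
from ik import *
delta(GR-.12*ZA,SA)
E
```

```text
delta [0.1878, -0.0691, -0.0064] [39.21, -9.38, 32.28] tcp [0.4966 0.1232 0.2677] [ 179.4   45.2 -120.6] j [  4.  -5. -21. -46. -55. -13.] t 20.65
```

{"op": "drive_effector", "data": {"offsets": [0.019, -0.007, 0, 4, -1, 3, 0.038, -0.014, -0.001, 8, -2, 6.5, 0.056, -0.021, -0.002, 12, -3, 9.7, 0.075, -0.028, -0.003, 15.7, -3.8, 13, 0.094, -0.035, -0.003, 19.6, -4.7, 16, 0.113, -0.042, -0.004, 23.5, -5.6, 19.4, 0.132, -0.048, -0.004, 27.5, -6.6, 22.6, 0.15, -0.055, -0.005, 31.4, -7.5, 25.8, 0.169, -0.062, -0.006, 35.3, -8.4, 29, 0.188, -0.069, -0.006, 39.2, -9.4, 32.3, 0.188, -0.069, -0.006, 39.2, -9.4, 32.3, 0.188, -0.069, -0.006, 39.2, -9.4, 32.3]}}

```text
time_s: 21.65
tcp_pos: [0.4897, -0.0354, 0.1392]
eef_rot: [-179.6, 55.0, -170.7]
contact_force: [0.5, -0.3, -0.6]
gripper_width: 0.0601
gripper_force: 0.0
```

```bash
python3 - <<'E'
from ik import *
from plant import r
delta(GR-.12*ZA,SA)
c=r.capture("wrist");np.savez("w4.npz",**c)
f=c["frame"].astype(int);q=Ro.from_euler('z',-YAW,degrees=True);Pc=q.apply((cloud(c)-MOUTH).reshape(-1,3)).reshape(400,640,3)
m=(np.abs(Pc[...,0])<.035)&(np.abs(Pc[...,1])<.04)&(Pc[...,2]>.003)&(Pc[...,2]<.036);m[225:]=0
v,u=np.nonzero(m);print(u.min(),u.max(),v.min(),v.max(),np.percentile(Pc[m],[1,50,99],axis=0).round(4))
cv2.imwrite("pics/w4.png",c["frame"][120:300,200:440,::-1].repeat(2,0).repeat(2,1))
E
```

```text
delta [0.0017, 0.0064, -0.0013] [-0.2, -0.04, 0.14] tcp [ 0.4897 -0.0354  0.1392] [-179.6   55.  -170.7] j [-24.  -3. -43. -90. -26.  20.] t 21.65
314 352 176 216 [[-0.018  -0.0124  0.0033]
 [-0.0111  0.0033  0.0193]
 [ 0.0077  0.0196  0.032 ]]
```

View pics/w4.png

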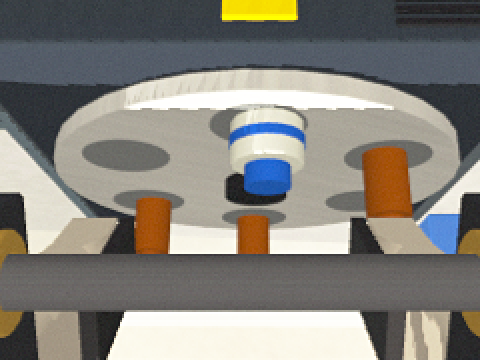

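Filter stands upright between the finger lines at (266,150) in the 2x crop, about 3.5 mm to the left of the station centre; the three vials stand.

{"op": "drive_effector", "data": {"offsets": [0.001, 0.004, 0.02, 0, 0, 0, 0.001, 0.008, 0.04, 0, 0, 0, 0.001, 0.0095, 0.06, 0, 0, 0, 0.001, 0.0095, 0.08, 0, 0, 0, 0.001, 0.0095, 0.095, 0, 0, 0, 0.001, 0.0095, 0.105, 0, 0, 0, 0.001, 0.0095, 0.112, 0, 0, 0, 0.001, 0.0095, 0.117, 0, 0, 0, 0.001, 0.0095, 0.117, 0, 0, 0]}}

```text
time_s: 22.45
tcp_pos: [0.5846, -0.0074, 0.0735]
eef_rot: [-179.3, 55.2, -169.9]
contact_force: [0.2, 0.4, 0.1]
gripper_width: 0.06
gripper_force: 0.0
```

{"op": "drive_effector", "data": {"offsets": [0, 0, 0, 0, 0, 0, 0, 0, 0, 0, 0, 0, 0, 0, 0, 0, 0, 0, 0, 0, 0, 0, 0, 0, 0, 0, 0, 0, 0, 0, 0, 0, 0, 0, 0, 0], "jaw": 0.02, "squeeze": 15}}

```text
time_s: 22.95
tcp_pos: [0.5843, -0.0096, 0.0746]
eef_rot: [-179.2, 55.3, -170.0]
contact_force: [-2.2, 0.2, 3.8]
gripper_width: 0.0337
gripper_force: 15.0
```

{"op": "drive_effector", "data": {"offsets": [-0.005, 0, -0.003, 0, 0, 0, 0.006, 0, -0.02, 0, 0, 0, 0.018, 0, -0.036, 0, 0, 0, 0.03, 0, -0.053, 0, 0, 0, 0.041, 0, -0.069, 0, 0, 0, 0.041, 0, -0.069, 0, 0, 0, 0.022, 0, -0.082, 0, 0, 0, 0.004, 0, -0.095, 0, 0, 0, -0.015, 0, -0.108, 0, 0, 0, -0.033, 0, -0.121, 0, 0, 0, -0.033, 0, -0.121, 0, 0, 0]}}

```text
time_s: 23.87
tcp_pos: [0.501, -0.0214, 0.1601]
eef_rot: [-179.3, 54.6, -170.1]
contact_force: [-2.2, 0.5, -1.5]
gripper_width: 0.0332
gripper_force: 15.0
```

```bash
python3 - <<'E'
from ik import *
from plant import r
s=r.get_state();T=tilt(60,35)*rz(180)
path([(s["tcp_pos"],Ro.from_euler('xyz',s["eef_rot"],degrees=True)),((.54,.39,.2),T)],s["joints"])
delta((.54,.39,.2),T)
E
```

```text
[ 27.   7. -21. -68. -29.] maxstep 4.8 cost 9.1e-29
delta [-0.0959, 0.3993, 0.0614] [-41.59, -0.52, -28.87] tcp [ 0.501  -0.0214  0.1601] [-179.3   54.6 -170.1] j [-11.  -7. -41. -80. -16.   2.] t 23.87
```

{"op": "drive_effector", "data": {"offsets": [-0.009, 0.037, 0.006, -4, 0, -3, -0.017, 0.073, 0.011, -8, 0, -5, -0.026, 0.11, 0.017, -11, 0, -8, -0.035, 0.146, 0.022, -15, 0, -10, -0.044, 0.183, 0.028, -19, 0, -13, -0.052, 0.218, 0.034, -23, 0, -16, -0.061, 0.254, 0.039, -26, 0, -18, -0.07, 0.29, 0.045, -30, 0, -21, -0.079, 0.327, 0.05, -34, 0, -24, -0.087, 0.363, 0.056, -38, 0, -26, -0.096, 0.399, 0.061, -41.5, -0.5, -29, -0.096, 0.399, 0.061, -41.5, -0.5, -29]}}

```text
time_s: 24.87
tcp_pos: [0.5404, 0.3952, 0.1992]
eef_rot: [-179.9, 54.9, -119.5]
contact_force: [1.4, 0.3, 0.8]
gripper_width: 0.0336
gripper_force: 15.0
```

{"op": "drive_effector", "data": {"offsets": [0.021, 0, 0.013, 0, 0, 0, 0.042, -0.001, 0.026, 0, 0, 0, 0.063, -0.002, 0.039, 0, 0, 0, 0.063, -0.002, 0.039, 0, 0, 0]}}

```text
time_s: 25.2
tcp_pos: [0.5368, 0.3841, 0.1188]
eef_rot: [179.6, 54.5, -120.3]
contact_force: [-0.7, -1.9, -1.3]
gripper_width: 0.0336
gripper_force: 15.0
```

{"op": "drive_effector", "data": {"offsets": [0, 0, 0, 0, 0, 0, 0, 0, 0, 0, 0, 0, 0, 0, 0, 0, 0, 0, -0.02, 0, -0.013, 0, 0, 0, -0.04, 0, -0.026, 0, 0, 0, -0.063, 0, -0.039, 0, 0, 0, -0.08, 0, -0.05, 0, 0, 0, -0.08, 0, -0.05, 0, 0, 0], "jaw": 0.07}}

```text
time_s: 25.87
tcp_pos: [0.5422, 0.3923, 0.2277]
eef_rot: [-179.3, 55.4, -119.2]
contact_force: [-1.0, 0.3, -0.5]
gripper_width: 0.0693
gripper_force: 0.0
```

```bash
python3 - <<'E'
from ik import *
delta((.52,.1,.26),down(-80.9))
E
```

```text
delta [0.1246, -0.1261, -0.2357] [-19.14, 53.04, -35.54] tcp [0.5422 0.3923 0.2277] [-179.3   55.4 -119.2] j [ 30.   5. -21. -64. -27. -10.] t 25.87
```

Now move clear and verify everything.

{"op": "drive_effector", "data": {"offsets": [0.011, -0.012, -0.021, -2, 5, -3, 0.022, -0.023, -0.043, -4, 10, -6, 0.033, -0.035, -0.064, -5, 14, -10, 0.044, -0.046, -0.086, -7, 19, -13, 0.055, -0.058, -0.107, -9, 24, -16, 0.066, -0.07, -0.128, -11, 29, -19, 0.077, -0.081, -0.15, -12, 34, -23, 0.088, -0.093, -0.171, -14, 38, -26, 0.099, -0.105, -0.193, -16, 43, -29, 0.11, -0.116, -0.214, -17.5, 48, -32.5, 0.122, -0.128, -0.236, -19.3, 52.8, -35.7, 0.122, -0.128, -0.236, -19.3, 52.8, -35.7]}}

```text
time_s: 26.87
tcp_pos: [0.5209, 0.0973, 0.2566]
eef_rot: [179.4, -0.2, -80.6]
contact_force: [0.1, 0.7, -0.4]
gripper_width: 0.07
gripper_force: 0.0
```

{"op": "drive_effector", "data": {"offsets": [0, 0, -0.03, 0, 0, 0, 0, 0, -0.05, 0, 0, 0, 0, 0, -0.05, 0, 0, 0]}}

```text
time_s: 27.12
tcp_pos: [0.523, 0.1001, 0.3102]
eef_rot: [179.9, 0.3, -80.9]
contact_force: [0.1, 0.5, 0.8]
gripper_width: 0.0704
gripper_force: 0.0
```

```bash
python3 - <<'E'
from h import *
from plant import r
t=r.capture("top");s=r.capture("side");np.savez("top5.npz",**t)
A=cv2.resize(t["frame"][120:270,150:480,::-1],(792,360),interpolation=cv2.INTER_CUBIC)
B=s["frame"][130:370,190:490,::-1]
C=np.zeros((600,792,3),np.uint8);C[:360]=A;C[360:,:300]=B;C[360:,400:640]=cv2.resize(t["frame"][190:265,155:230,::-1],(240,240))
cv2.imwrite("pics/end.png",C)
f=t["frame"].astype(int);m=(f[...,0]>150)&(f[...,1]<60);m[:,:380]=0;m[:,420:]=0;v,u=np.nonzero(m);print(len(u),ray(t,u.mean(),v.mean(),.133))
print(r.get_state()["time_s"])
E
```

```text
41 [ 0.52761529 -0.23512134  0.133     ]
27.2167
```

View pics/end.png

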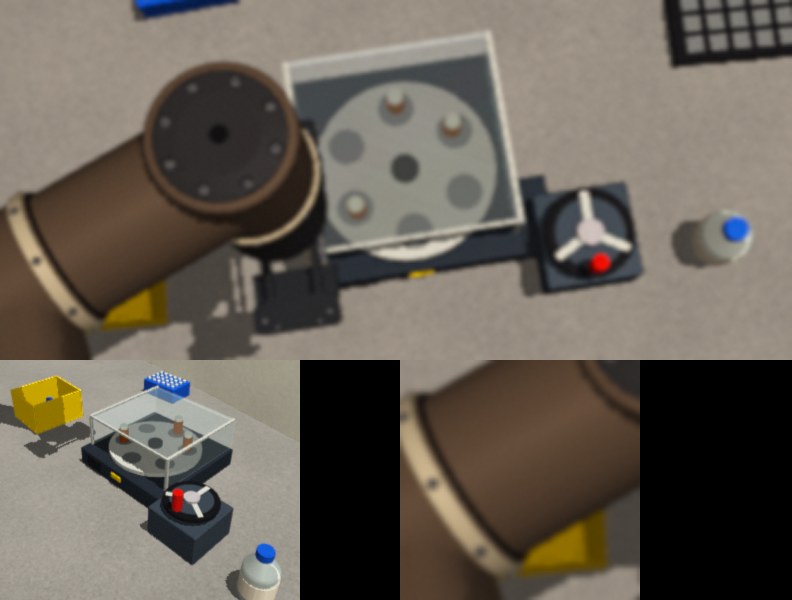

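The side view shows the filter's blue top inside the bin at (50,400). The three vials stand on their stations, the handle is within 2 mm of its start and the bottle is untouched. Handing in.

```bash
python3 -c "
from plant import r
print(r.close_job())"
```

```text
the job is handed in; nothing more can be done
None
```

The job is handed in at about 27 s: the cap and then the filter are in the yellow bin, the wheel was turned two whole turns clockwise and its handle is within 2 mm of its start, and the vials and bottle stand as they should; the hand-in gave no verdict.

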